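# Pack the tape measure and lock the tool case

### The arm

A 7-joint arm with a two-finger parallel gripper is mounted at the origin on the work surface. World frame = base frame: x ahead of the robot, y to its left, z up, the work surface at z = 0. Lengths are in m, angles in rad, forces in N, time in s.
With the tool pointing down it reaches from about 0.4 to 0.85 m from the base axis. Payload 4.5 kg.
Tool frame: the origin (TCP) lies at the very end of the fingers, on their centre line; the grasp point (between the pads) lies 19 mm behind it; z points along the fingers, y is the line along which they close (so a half turn about z gives the same grasp; the last joint's range is limited). The gripper opens to 88 mm and grips with 3 to 60 N. Pads are 18 mm wide; open, the fingers measure 123 mm over their backs; the gripper's body (75 mm by 187 mm) begins 45 mm behind the grasp point.
Start: joints at [-1.176, 0.689, -0.195, 1.565, 0.157, 0.902, -0.215], TCP at [0.221, 0.585, 0.239] pointing down, gripper open.
Joint ranges: [-3.01, 3.01], [-0.46, 2.08], [-1.47, 1.51], [0.13, 2.56], [-1, 4.14], [0.04, 2.09], [-2.66, 2.66]. Speed limits (rad/s): [2.57, 2.57, 3.14, 3.14, 3.14, 3.14, 3.14].

### API

Orientations are given as a unit quaternion [x, y, z, w].
In Python, from plant import r gives the robot as it stands. The module is installed in compiled form; this text tells all that it offers.
- The arm moves only by the shell command python3 -m pendant 'ROWS' [FORCE]. ROWS is JSON, one flat list of numbers, 7 for each row, row after row: the opening, from 0 (shut) to 1 (fully open), then the shift along the tool's x, y, z scaled (see below), then the turn, a rotation vector about the tool's x, y, z scaled (see below). A call has 1 to 12 rows; each row is the pose to reach, as a shift and turn from the pose commanded when the call began, along the tool's axes at that moment; what a row does not reach only later rows make up. The controller multiplies each number of a shift by 0.15 m and each number of a turn by pi/2 rad. A row lasts 1/10 s, in which the tool goes at most 50 mm and 8.59 degrees, less where a joint would pass 70% of its speed; a pose out of reach is approached as far as the arm can. A call with a number of a shift or a turn outside -1 to 1 is refused whole. A call with a gripper value outside its range is refused whole. The fingers move at their own pace and stop on an object; FORCE is the grip in N (left out, the last holds). Time passes only in rows, so rows that repeat a pose let the fingers close. It gives the time, the measured TCP pose, the force, the opening and the grip force at its end, in the units of the state.
- r.get_state(): the state, without advancing time (a new reading comes with each control period).
- r.snapshot(name): name is "scene" or "top"; returns a dict with "img" (400x640x3 uint8, red, green, blue), "mtx" (3x3 intrinsics, pixels), "cam_to_world" (4x4, takes a point from camera to world coordinates). Camera axes: x right, y up, looking along -z (the intrinsics and any distortion apply to the point x, -y, -z); pixel columns grow to the right and rows downward; lengths in m; the calibration is good to about 2 mm. A picture is of the moment at which its call begins. There is no depth.
- r.finish_job(): hands the job in; it is judged then, once.
The state is a dict: "clock": time; "q": joint angles; "qd": joint speeds; "joint_torque": joint torques, N m; "tool_pos": TCP position; "eef_rot": TCP orientation; "contact_force": force on the tool from outside, world axes, zero at the start; "moment": the same for the moment, N m; "opening": opening from 0.0 (shut) to 1.0 (fully open); "finger_force": force on a finger pad.
Only numpy, scipy, OpenCV 4.12 (cv2) and the standard library are available. Lean on these libraries where they do the work, as an engineer would, in place of code of your own. Each camera call takes 0.05 s, during which the arm holds its last target. There are 200 camera calls.

### The job

Lift the yellow tape measure from the bench and set it gently on the blue pad in the red tool case, then shut the lid. Then swing the steel hasp down flat over the catch, and last turn the brass wing of the catch clockwise to its end stop so that it stands across the hasp. Do not knock over or push aside the glue bottle, the spray can or the screw jar.

Things in the scene. Friction and masses are not known exactly. Their poses are not given: they have to be found in the camera images.
- case: red tool case, fixed; 220 mm deep (x), 260 wide (y). Origin on the bench under it; x from front to back, z up. Tray at the back: x -18 to 95, y -125 to 125, floor z 35, rim z 105; lid hinge at x 100, z 105. From the tray's front rim (x -30, z 105) a panel slopes down at 32 degrees to x -119, z 49; the catch is on it at x -64, z 84.
- lid (a joint): lid angle, rad: 0 shut, 1.57 upright, 1.9 end stop. A stiff hinge keeps it where it is left (about 4 N at its edge moves it). Red plate with black panel, 10 mm thick, 260 wide, 130 from hinge to front edge
- lid_hinge (a point): middle of the lid's hinge line, at the underside of the lid; y axis along the hinge; the frame turns with the lid: its -x axis points to the lid's front edge, its z axis out of the lid's outer face (10 mm above the underside)
- lid_edge (a point): middle of the lid's front edge, on its outer face (130 mm from the hinge); same axes as lid_hinge
- hasp (a joint): hasp angle relative to the lid, rad: 0 lies flat along the sloping panel when the lid is shut, 2.13 upright when the lid is shut, larger leans back over the lid. A stiff hinge keeps it where it is left (about 1 N at its end moves it).
- hasp_hinge (a point): middle of the hasp's hinge, on the lid's front edge; y along the hinge; turns with the hasp: -x points along the strap to its free end, z out of its outer face. Steel strap 97 mm long, 36 wide, 4 thick; slot 36 x 18 mm (22 to 58 mm from the hinge) for the catch's wing, the last 39 mm a plain tab
- hasp_tab (a point): middle of the plain end tab on the strap's outer face, 80 mm from the hinge; same axes as hasp_hinge
- catch (a joint): turn of the catch's wing, rad: 0 in line with the strap (passes the slot), growing clockwise as seen looking at the panel, 1.57 end stop: across the strap. Stays where it is left (torque 0.05 N m).
- catch_grip (a point): point on the catch's axis at mid-wing, 20 mm out from the panel; z axis out of the panel (tilted 32 degrees to the front of the case), x axis along the wing, turning with it. Brass wing 26 mm long, 10 thick, 25 high: from 7 to 32 mm above the panel, 26 mm of it above the closed hasp.
- pad: blue pad on the tray floor, left or right half, where the tape measure goes; 100 (x) x 112 (y) x 3 mm, origin at the centre of its underside, axes as the case
- bits: grey drill-bit box, fixed in the other half of the tray, 100 x 108 x 52 mm high with the bits; origin at the centre of its underside
- tape: yellow tape measure with black discs, standing on the bench; 64 mm long (its x), 34 thick (its y), 60 high, about 250 g; origin at the centre of its underside
- tape_center (a point): centre of the tape measure, 30 mm above its underside
- glue: white glue bottle with orange cap, 58 mm diameter, 155 high, stands loose; origin at the centre of its underside; leave alone
- spray: blue spray can with yellow label, 54 mm diameter, 175 high, stands loose; origin at the centre of its underside; leave alone
- jar: amber screw jar with steel cap, 66 mm diameter, 85 high, stands loose; origin at the centre of its underside; leave alone

How it is judged:
By the outcome, as a careful person would: the job done as asked, in the order asked, and still so for the second after the job is handed in, with the robot touching nothing.
It also fails if it takes over 72 s, if anything falls off the work surface, if the arm or the gripper's body presses on something with over 40 N, if the wrist force passes 120 N, or if a joint passes its speed limit or range.

## Working session

There is one attempt and no reset: what is moved stays moved. The work goes in short steps, Python scripts to look and compute and a shell command to move; the robot and the scene stay as the last step left them, time stands still between calls to the robot, and variables do not carry over. Pictures are saved under pics/ and viewed, at most 10 in all, crops included, and the job is handed in when it is done.

```bash
mkdir -p pics; python3 - <<'E'
from plant import r
import cv2,numpy as np
for n in("scene","top"):
    s=r.snapshot(n); cv2.imwrite(f"pics/{n}0.png",s["img"][:,:,::-1]); np.savez(f"{n}0.npz",**s)
    print(n,s["mtx"].round(1).tolist(),s["cam_to_world"].round(4).tolist(),s.keys())
print(r.get_state())
E
```

```text
scene [[480.9, 0.0, 319.6], [0.0, 480.9, 189.8], [0.0, 0.0, 1.0]] [[-0.3259, -0.6662, 0.6708, 1.3889], [0.9453, -0.2183, 0.2425, 0.3294], [-0.0151, 0.7131, 0.7009, 0.8974], [0.0, 0.0, 0.0, 1.0]] dict_keys(['img', 'mtx', 'cam_to_world'])
top [[465.2, 0.0, 316.8], [0.0, 465.2, 197.8], [0.0, 0.0, 1.0]] [[-0.0209, 0.9909, -0.1329, 0.5012], [-0.9998, -0.0203, 0.0059, 0.0253], [0.0031, 0.133, 0.9911, 1.0167], [0.0, 0.0, 0.0, 1.0]] dict_keys(['img', 'mtx', 'cam_to_world'])
{'clock': 0.1, 'q': array([-1.1762007 ,  0.68985674, -0.19453319,  1.56620043,  0.1573099 ,
        0.90250722, -0.21511083]), 'qd': array([ 4.63386540e-04, -1.56223216e-03, -1.69605279e-03, -2.11247645e-03,
        9.75879069e-05,  1.20713218e-03, -1.20470899e-03]), 'joint_torque': array([-3.55545904e-03, -5.28491271e+01, -1.27169330e+00, -1.53836846e+01,
       -5.25816903e-02,  1.92194442e-03,  5.70066550e-05]), 'tool_pos': array([0.2204802 , 0.58423591, 0.23802819]), 'eef_rot': array([ 1.79383078e-01,  9.83778983e-01, -7.85366451e-04, -8.28474412e-05]), 'contact_force': array([ 0.05554572, -0.76800934,  0.20762231]), 'moment': array([0.01986327, 0.03034228, 0.01948204]), 'finger_force': 0.0, 'opening': 1.0018017818191431}
```

View pics/scene0.png

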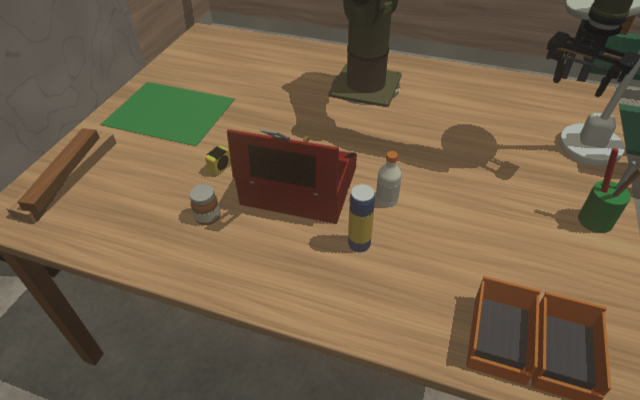

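View pics/top0.png

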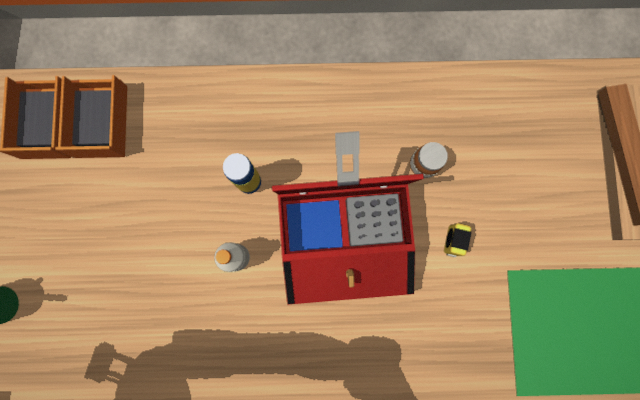

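The scene view shows the case from behind, with the lid about upright, the tape at (217,158), jar (204,204), spray (361,218) and glue (389,180). In the top view the pad is at (315,225), bits (375,218), catch (351,277), tape (459,239), and the hasp at (347,158) leans back from the lid.

```bash
python3 - <<'E'
import cv2,numpy as np
a=cv2.imread("pics/top0.png")[120:310,215:485]; a=cv2.resize(a,None,fx=2.95,fy=2.95,interpolation=cv2.INTER_CUBIC); cv2.imwrite("pics/topc.png",a)
b=cv2.imread("pics/scene0.png")[115:255,180:410]; b=cv2.resize(b,None,fx=3.4,fy=3.4,interpolation=cv2.INTER_CUBIC); cv2.imwrite("pics/scenec.png",b)
E
```

```text
(no output)
```

View pics/topc.png

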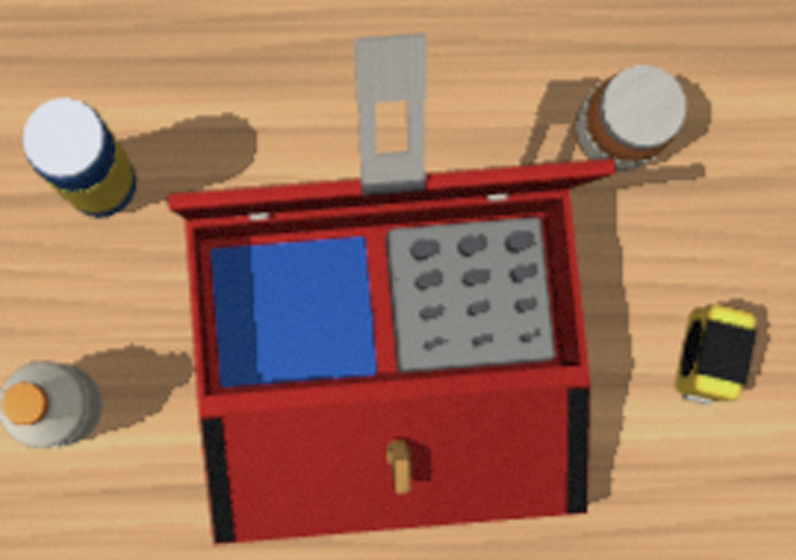

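View pics/scenec.png

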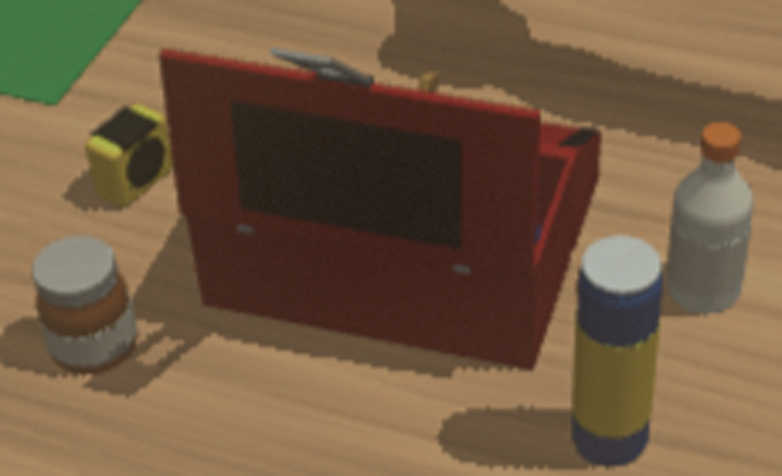

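The crops show the case corners, lid edge, hasp corners, catch and tape clearly: the tape's long side is roughly along world x, with its discs facing ±y. Next I fit the case pose to the corners.

```bash
cat >h.py <<'E'
import numpy as np
from scipy.optimize import least_squares
from scipy.spatial.transform import Rotation as R
D={n:dict(np.load(f"{n}0.npz")) for n in("scene","top")}
def proj(n,P):
    d=D[n];T=np.linalg.inv(d["cam_to_world"]);p=np.atleast_2d(P)@T[:3,:3].T+T[:3,3]
    p=p*[1,-1,-1];u=p@d["mtx"].T;return u[:,:2]/u[:,2:]
def ray(n,uv):
    d=D[n];v=np.linalg.solve(d["mtx"],[uv[0],uv[1],1])*[1,-1,-1]
    return d["cam_to_world"][:3,3],d["cam_to_world"][:3,:3]@v
def onz(n,uv,z):
    o,v=ray(n,uv);return o+v*(z-o[2])/v[2]
def tri(a,b):
    return least_squares(lambda p:np.r_[proj("top",p)[0]-a,proj("scene",p)[0]-b],[.6,0,.1]).x
tc=lambda x,y:np.array([x/2.95+215,y/2.95+120]); sc=lambda x,y:np.array([x/3.4+180,y/3.4+115])
E
python3 - <<'E'
from h import *
pts=[((-.030,.130,.105),tc(205,408)),((-.030,-.130,.105),tc(588,380)),((-.119,.130,.049),tc(215,543)),((-.119,-.130,.049),tc(587,513)),
((-.064,0,.084+.0),None)]
pts=[p for p in pts if p[1] is not None]
def W(c,P):return R.from_euler('z',c[2]).apply(P)+[c[0],c[1],0]
s=least_squares(lambda c:np.concatenate([proj("top",W(c,p))[0]-uv for p,uv in pts]),[.5,0,0])
c=s.x;print("case",c,s.fun.round(1))
for nm,P in dict(catch=(-.064-.032*.53,0,.084+.032*.848),padmid=(.04,.06,.038)).items():
    print(nm,W(c,P), (proj("top",W(c,P))[0]-[215,120])*2.95)
n0=W(c,[.1,0,.105])
for k,a,b in [("edgeL",tc(168,197),sc(540,110)),("edgeR",tc(615,165),sc(160,50)),("haspR",tc(425,35),sc(272,50)),("haspL",tc(355,38),sc(330,72))]:
    p=tri(a,b);print(k,p.round(4),"in case",(R.from_euler('z',-c[2]).apply(p-[c[0],c[1],0])*1000).round(1), (proj("top",p)[0]-a).round(1),(proj("scene",p)[0]-b).round(1))
print("case-frame pad center",[(R.from_euler('z',-c[2]).apply(onz("top",tc(*q),.038)-[c[0],c[1],0])*1000).round(0) for q in [(212,248),(365,237),(377,374),(220,386)]])
q=[onz("top",tc(*x),.06) for x in [(703,306),(758,316),(745,400),(688,394)]];print("tape",np.round(q,4).tolist(),np.mean(q,0))
for k,t,z in [("glue",(25,403),.155),("spray",(63,137),.175),("jar",(644,106),.085)]:
    p=onz("top",tc(*t),z);print(k,p.round(3),(R.from_euler('z',-c[2]).apply(p-[c[0],c[1],0])).round(3))
E
```

```text
case [ 0.54149955 -0.03978064  0.05393284] [-1.7  0.9  1.6  0.3 -0.3 -0.9  0.5 -0.5]
catch [ 0.46065727 -0.04414493  0.111136  ] [403.92270988 474.30816609]
padmid [0.57820699 0.02228838 0.038     ] [297.90163785 304.84991138]
edgeL [0.6253 0.0971 0.2402] in case [ 91.1 132.2 240.2] [-0.7  0.2] [-0.9  0. ]
edgeR [ 0.6394 -0.1613  0.2372] in case [  91.2 -126.6  237.2] [-0.3  0.1] [-0.4 -0.1]
haspR [ 0.6989 -0.0465  0.3075] in case [156.8 -15.2 307.5] [-0.6  0.2] [-0.8 -0.1]
haspL [ 0.6999 -0.0095  0.3007] in case [159.8  21.7 300.7] [-0.6  0.2] [-0.8 -0.1]
case-frame pad center [array([ 85., 118.,  38.]), array([85.,  8., 38.]), array([-13.,   8.,  38.]), array([-13., 119.,  38.])]
tape [[0.5698, -0.2607, 0.06], [0.562, -0.2987, 0.06], [0.5041, -0.2859, 0.06], [0.509, -0.2466, 0.06]] [ 0.53623469 -0.27295954  0.06      ]
glue [0.511 0.194 0.155] [-0.018  0.235  0.155]
spray [0.675 0.167 0.175] [0.145 0.199 0.175]
jar [ 0.708 -0.221  0.085] [ 0.156 -0.189  0.085]
```

```bash
cat >>h.py <<'E'
def down(psi):  # closing direction psi, pointing down
    y=np.array([np.cos(psi),np.sin(psi),0]);z=np.array([0,0,-1.]);return R.from_matrix(np.c_[np.cross(y,z),y,z])
def plan(wps,start=None):  # wps: (pos, Rotation); prints shift, turn units per call
    if start is None:
        from plant import r
        s=r.get_state();start=(s["tool_pos"],R.from_quat(s["eef_rot"]))
    p,Q=start
    for P,N in wps:
        P=np.array(P,float);d=Q.inv().apply(P-p)/.15;t=(Q.inv()*N).as_rotvec()/(np.pi/2)
        print(d.round(3).tolist(),t.round(3).tolist(),"rows>=",max(np.linalg.norm(d)*3,np.linalg.norm(t)*90/8.59).round(1));p,Q=P,N
E
python3 - <<'E'
from h import *
N=down(1.351)
plan([((.30,.45,.27),N),((.37,.31,.28),N),((.42,.17,.28),N),((.45,.03,.28),N),((.48,-.11,.28),N),((.52,-.25,.25),N),((.534,-.281,.12),N),((.534,-.281,.018),N)])
E
```

```text
[-0.812, -0.651, -0.212] [-0.001, 0.0, -0.09] rows>= 3.2
[-0.659, -0.809, -0.067] [0.0, 0.0, 0.0] rows>= 3.1
[-0.529, -0.838, 0.0] [0.0, 0.0, 0.0] rows>= 3.0
[-0.399, -0.867, 0.0] [0.0, 0.0, 0.0] rows>= 2.9
[-0.399, -0.867, 0.0] [0.0, 0.0, 0.0] rows>= 2.9
[-0.464, -0.853, 0.2] [0.0, 0.0, 0.0] rows>= 3.0
[-0.136, -0.181, 0.867] [0.0, 0.0, 0.0] rows>= 2.7
[0.0, 0.0, 0.68] [0.0, 0.0, 0.0] rows>= 2.0
```

```bash
p="python3 -m pendant"
$p '[1,-0.81,-0.65,-0.21,0,0,-0.09, 1,-0.81,-0.65,-0.21,0,0,-0.09, 1,-0.81,-0.65,-0.21,0,0,-0.09, 1,-0.81,-0.65,-0.21,0,0,-0.09, 1,-0.81,-0.65,-0.21,0,0,-0.09]'
$p '[1,-0.66,-0.81,-0.07,0,0,0, 1,-0.66,-0.81,-0.07,0,0,0, 1,-0.66,-0.81,-0.07,0,0,0, 1,-0.66,-0.81,-0.07,0,0,0]'
$p '[1,-0.53,-0.84,0,0,0,0, 1,-0.53,-0.84,0,0,0,0, 1,-0.53,-0.84,0,0,0,0, 1,-0.53,-0.84,0,0,0,0]'
$p '[1,-0.4,-0.87,0,0,0,0, 1,-0.4,-0.87,0,0,0,0, 1,-0.4,-0.87,0,0,0,0, 1,-0.4,-0.87,0,0,0,0]'
$p '[1,-0.4,-0.87,0,0,0,0, 1,-0.4,-0.87,0,0,0,0, 1,-0.4,-0.87,0,0,0,0, 1,-0.4,-0.87,0,0,0,0]'
$p '[1,-0.46,-0.85,0.2,0,0,0, 1,-0.46,-0.85,0.2,0,0,0, 1,-0.46,-0.85,0.2,0,0,0, 1,-0.46,-0.85,0.2,0,0,0, 1,-0.46,-0.85,0.2,0,0,0]'
python3 - <<'E'
from h import *
N=down(1.351)
plan([((.534,-.281,.12),N),((.534,-.281,.018),N)])
from plant import r
print(r.get_state()["q"])
E
```

```text
clock: 0.6
tool_pos: [0.3015, 0.4489, 0.2705]
eef_rot: [0.112, 0.994, -0.0, 0.0]
contact_force: [-1.2, 0.7, 0.1]
opening: 0.998
finger_force: 0.0
clock: 1.0
tool_pos: [0.3723, 0.306, 0.2803]
eef_rot: [0.113, 0.994, -0.002, 0.0]
contact_force: [-0.3, -0.3, -0.6]
opening: 0.999
finger_force: 0.0
clock: 1.4
tool_pos: [0.4221, 0.165, 0.2801]
eef_rot: [0.114, 0.993, -0.002, -0.0]
contact_force: [-1.5, 0.2, 0.6]
opening: 0.998
finger_force: 0.0
clock: 1.8
tool_pos: [0.4517, 0.0257, 0.2802]
eef_rot: [0.113, 0.994, -0.001, 0.0]
contact_force: [-0.8, 0.6, -0.6]
opening: 1.0
finger_force: 0.0
clock: 2.2
tool_pos: [0.4824, -0.1147, 0.2801]
eef_rot: [0.113, 0.994, -0.001, 0.001]
contact_force: [-0.2, -0.3, -0.1]
opening: 1.0
finger_force: 0.0
clock: 2.7
tool_pos: [0.5215, -0.2475, 0.2498]
eef_rot: [0.109, 0.994, 0.001, -0.0]
contact_force: [0.4, 1.2, -0.5]
opening: 0.999
finger_force: 0.0
[-0.13, -0.202, 0.865] [0.002, -0.0, 0.001] rows>= 2.7
[0.0, 0.0, 0.68] [0.0, 0.0, 0.0] rows>= 2.0
[ 0.51601341  0.61638933 -0.25562432  1.69744793  0.19198629  0.85336011
  1.531591  ]
```

```bash
p="python3 -m pendant"
$p '[1,-0.13,-0.2,0.3,0,0,0, 1,-0.13,-0.2,0.6,0,0,0, 1,-0.13,-0.2,0.87,0,0,0, 1,-0.13,-0.2,0.87,0,0,0]'
$p '[1,0,0,0.2,0,0,0, 1,0,0,0.4,0,0,0, 1,0,0,0.55,0,0,0, 1,0,0,0.68,0,0,0, 1,0,0,0.68,0,0,0]'
$p '[0.6,0,0,0,0,0,0, 0.5,0,0,0,0,0,0, 0.4,0,0,0,0,0,0, 0.35,0,0,0,0,0,0, 0.3,0,0,0,0,0,0, 0.3,0,0,0,0,0,0, 0.3,0,0,0,0,0,0]' 20
python3 - <<'E'
from plant import r
import cv2
for n in("top",):
    s=r.snapshot(n); cv2.imwrite(f"pics/{n}1.png",cv2.resize(s["img"][100:310,200:500,::-1],None,fx=2.6,fy=2.6,interpolation=2))
E
```

```text
clock: 3.1
tool_pos: [0.5303, -0.2779, 0.1155]
eef_rot: [0.107, 0.994, 0.003, -0.005]
contact_force: [-1.3, 0.7, -0.3]
opening: 1.003
finger_force: 0.0
clock: 3.6
tool_pos: [0.5336, -0.2805, 0.0184]
eef_rot: [0.108, 0.994, 0.001, -0.0]
contact_force: [-0.7, -0.2, 0.2]
opening: 0.998
finger_force: 0.0
clock: 4.3
tool_pos: [0.533, -0.2826, 0.0183]
eef_rot: [0.109, 0.994, 0.001, 0.0]
contact_force: [0.1, 1.8, 1.2]
opening: 0.386
finger_force: 1.0
```

View pics/top1.png

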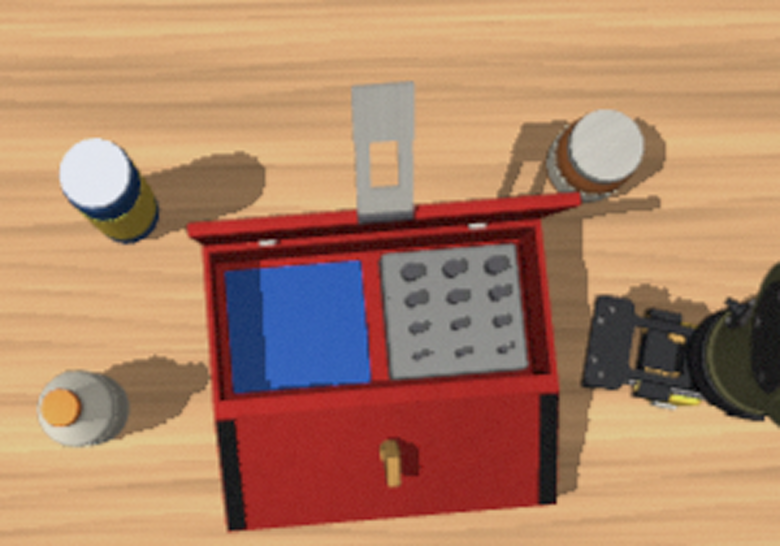

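The top view shows the tape held at an opening of 34 mm, with the gripper clear of the case wall at (560,345). Next I lift and carry it.

```bash
p="python3 -m pendant"
$p '[0.3,0,0,0,0,0,0, 0.3,0,0,-0.25,0,0,0, 0.3,0,0,-0.5,0,0,0, 0.3,0,0,-0.75,0,0,0, 0.3,0,0,-1,0,0,0, 0.3,0,0,-1,0,0,0, 0.3,0,0,-1,0,0,0]' 30
python3 - <<'E'
from h import *
N=down(1.351);M=down(1.625)
plan([((.50,-.27,.235),N),((.50,-.13,.235),N),((.52,0,.235),M),((.566,.0254,.19),M),((.566,.0254,.08),M),((.566,.0254,.0565),M)])
E
```

```text
clock: 5.05
tool_pos: [0.5322, -0.2846, 0.1683]
eef_rot: [0.11, 0.994, -0.001, 0.0]
contact_force: [-0.0, -0.1, -2.6]
opening: 0.385
finger_force: 30.0
[0.231, 0.047, -0.445] [-0.001, 0.0, -0.0] rows>= 1.5
[0.203, 0.911, 0.0] [0.0, 0.0, 0.0] rows>= 2.8
[0.059, 0.875, 0.0] [0.0, 0.0, -0.174] rows>= 2.6
[-0.315, 0.152, 0.3] [0.0, 0.0, 0.0] rows>= 1.4
[0.0, 0.0, 0.733] [0.0, 0.0, 0.0] rows>= 2.2
[0.0, 0.0, 0.157] [0.0, 0.0, 0.0] rows>= 0.5
```

```bash
p="python3 -m pendant"
$p '[0.3,0.12,0.02,-0.22,0,0,0, 0.3,0.23,0.05,-0.44,0,0,0, 0.3,0.23,0.05,-0.44,0,0,0, 0.3,0.23,0.05,-0.44,0,0,0]'
$p '[0.3,0.05,0.22,0,0,0,0, 0.3,0.1,0.45,0,0,0,0, 0.3,0.15,0.68,0,0,0,0, 0.3,0.2,0.91,0,0,0,0, 0.3,0.2,0.91,0,0,0,0]'
$p '[0.3,0.02,0.22,0,0,0,-0.05, 0.3,0.03,0.44,0,0,0,-0.1, 0.3,0.05,0.66,0,0,0,-0.14, 0.3,0.06,0.875,0,0,0,-0.174, 0.3,0.06,0.875,0,0,0,-0.174, 0.3,0.06,0.875,0,0,0,-0.174]'
$p '[0.3,-0.15,0.08,0.15,0,0,0, 0.3,-0.31,0.15,0.3,0,0,0, 0.3,-0.31,0.15,0.3,0,0,0, 0.3,-0.31,0.15,0.3,0,0,0]'
python3 - <<'E'
from h import *
M=down(1.625)
plan([((.566,.0254,.08),M),((.566,.0254,.0565),M)])
from plant import r
import cv2
s=r.snapshot("scene"); cv2.imwrite("pics/scene1.png",cv2.resize(s["img"][60:260,180:420,::-1],None,fx=3,fy=3,interpolation=2))
E
```

```text
clock: 5.45
tool_pos: [0.4999, -0.269, 0.2329]
eef_rot: [0.11, 0.994, 0.0, -0.001]
contact_force: [-0.6, -0.3, -2.0]
opening: 0.382
finger_force: 30.0
clock: 5.95
tool_pos: [0.5009, -0.1226, 0.232]
eef_rot: [0.105, 0.994, 0.002, -0.002]
contact_force: [0.4, 0.1, -1.2]
opening: 0.382
finger_force: 30.0
clock: 6.55
tool_pos: [0.5204, 0.0008, 0.2324]
eef_rot: [-0.027, 1.0, -0.0, -0.002]
contact_force: [-0.5, -0.9, -1.6]
opening: 0.382
finger_force: 30.0
clock: 6.95
tool_pos: [0.5652, 0.024, 0.1876]
eef_rot: [-0.026, 1.0, -0.001, -0.002]
contact_force: [0.0, 0.0, -1.0]
opening: 0.382
finger_force: 30.0
[-0.009, 0.01, 0.718] [-0.001, -0.002, -0.002] rows>= 2.2
[0.0, 0.0, 0.157] [0.0, 0.0, 0.0] rows>= 0.5
```

View pics/scene1.png

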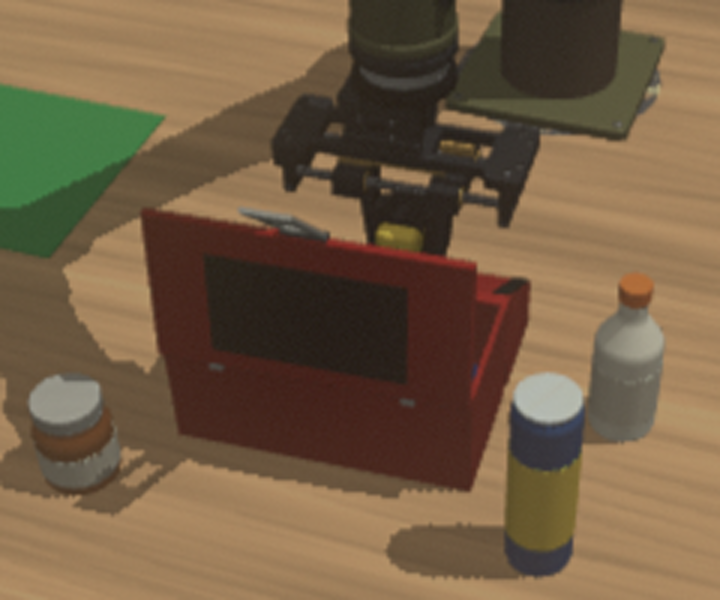

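The scene view shows the tape held at (398,238) inside the open lid, with the gripper clear of lid and glue. Lowering it now.

```bash
p="python3 -m pendant"
$p '[0.3,0,0.01,0.18,0,0,0, 0.3,0,0.01,0.36,0,0,0, 0.3,0,0.01,0.54,0,0,0, 0.3,0,0.01,0.72,0,0,0, 0.3,0,0.01,0.72,0,0,0, 0.3,0,0.01,0.72,0,0,0]'
$p '[0.3,0,0,0.03,0,0,0, 0.3,0,0,0.06,0,0,0, 0.3,0,0,0.09,0,0,0, 0.3,0,0,0.11,0,0,0, 0.3,0,0,0.13,0,0,0, 0.3,0,0,0.13,0,0,0]'
```

```text
clock: 7.6
tool_pos: [0.5658, 0.0265, 0.082]
eef_rot: [-0.026, 1.0, -0.0, -0.0]
contact_force: [0.8, 0.5, -2.1]
opening: 0.382
finger_force: 30.0
clock: 8.2
tool_pos: [0.5657, 0.0276, 0.0613]
eef_rot: [-0.027, 1.0, -0.0, -0.0]
contact_force: [0.0, 0.1, -1.9]
opening: 0.383
finger_force: 30.0
```

```bash
p="python3 -m pendant"
$p '[0.3,0,0,0.01,0,0,0, 0.3,0,0,0.015,0,0,0, 0.3,0,0,0.02,0,0,0, 0.3,0,0,0.025,0,0,0, 0.3,0,0,0.025,0,0,0]'
$p '[0.3,0,0,0.005,0,0,0, 0.3,0,0,0.01,0,0,0, 0.3,0,0,0.01,0,0,0]'
```

```text
clock: 8.7
tool_pos: [0.5659, 0.0276, 0.0579]
eef_rot: [-0.027, 1.0, 0.0, -0.0]
contact_force: [-0.5, -0.2, -1.9]
opening: 0.383
finger_force: 30.0
clock: 9.0
tool_pos: [0.5659, 0.0275, 0.0564]
eef_rot: [-0.027, 1.0, 0.0, -0.0]
contact_force: [-0.2, -0.8, -2.2]
opening: 0.383
finger_force: 30.0
```

```bash
p="python3 -m pendant"
$p '[0.3,0,0,0.005,0,0,0, 0.3,0,0,0.01,0,0,0, 0.3,0,0,0.01,0,0,0]'
```

```text
clock: 9.3
tool_pos: [0.566, 0.0275, 0.0562]
eef_rot: [-0.027, 1.0, -0.0, 0.0]
contact_force: [-2.7, -0.5, 9.8]
opening: 0.383
finger_force: 30.0
```

```bash
p="python3 -m pendant"
$p '[0.5,0,0,-0.006,0,0,0, 0.65,0,0,-0.006,0,0,0, 0.65,0,0,-0.006,0,0,0, 0.65,0,0,-0.006,0,0,0]'
$p '[0.65,0,0,-0.1,0,0,0, 0.65,0,0,-0.3,0,0,0, 0.65,0,0,-0.6,0,0,0, 0.65,0,0,-0.95,0,0,0, 0.65,0,0,-0.95,0,0,0]'
cat >>h.py <<'E'
C=R.from_euler('z',.054); O=np.array([.5415,-.039,0])
def cw(x,y,z): return C.apply(np.array([x,y,z])/1000)+O
E
python3 - <<'E'
from h import *
from plant import r
print(r.get_state()["q"].round(2))
s=r.snapshot("top");import cv2; cv2.imwrite("pics/top2.png",s["img"][:,:,::-1])
M=down(.054)
L=[(cw(28,63,300),M),(cw(132,90,300),M),(cw(132,90,195),M)]
import numpy as np
for t in np.radians([82,65,50,35,20,8,0]):
    L.append((cw(100-95*np.cos(t)+10*np.sin(t)+17.5,90,105+95*np.sin(t)+10*np.cos(t)),M))
plan(L)
E
```

```text
clock: 9.7
tool_pos: [0.566, 0.0275, 0.0557]
eef_rot: [-0.027, 1.0, 0.0, -0.0]
contact_force: [0.6, -0.0, -0.3]
opening: 0.648
finger_force: 0.0
clock: 10.2
tool_pos: [0.5698, 0.0283, 0.2041]
eef_rot: [-0.027, 1.0, 0.001, 0.006]
contact_force: [0.8, -0.1, 0.1]
opening: 0.648
finger_force: 0.0
[ 0.04  0.67 -0.29  1.78  0.27  0.73  1.23]
[0.011, -0.015, -0.655] [0.004, 0.003, 1.0] rows>= 10.5
[0.18, 0.693, 0.0] [0.0, 0.0, 0.0] rows>= 2.1
[0.0, 0.0, 0.7] [0.0, 0.0, 0.0] rows>= 2.1
[-0.0, -0.119, -0.036] [0.0, 0.0, 0.0] rows>= 0.4
[0.0, -0.185, 0.034] [0.0, 0.0, 0.0] rows>= 0.6
[-0.0, -0.149, 0.074] [0.0, 0.0, 0.0] rows>= 0.5
[0.0, -0.125, 0.11] [0.0, 0.0, 0.0] rows>= 0.5
[0.0, -0.092, 0.139] [0.0, 0.0, 0.0] rows>= 0.5
[-0.0, -0.046, 0.125] [0.0, 0.0, 0.0] rows>= 0.4
[0.0, -0.015, 0.087] [0.0, 0.0, 0.0] rows>= 0.3
```

```bash
p="python3 -m pendant"
$p '[0.3,0,0,-0.33,0,0,0, 0,0.01,-0.01,-0.65,0,0,0.09, 0,0.01,-0.01,-0.65,0,0,0.18, 0,0.01,-0.01,-0.65,0,0,0.27, 0,0.01,-0.01,-0.65,0,0,0.36, 0,0.01,-0.01,-0.65,0,0,0.45, 0,0.01,-0.01,-0.65,0,0,0.54, 0,0.01,-0.01,-0.65,0,0,0.63, 0,0.01,-0.01,-0.65,0,0,0.72, 0,0.01,-0.01,-0.65,0,0,0.81, 0,0.01,-0.01,-0.65,0,0,0.91, 0,0.01,-0.01,-0.65,0,0,1]'
python3 - <<'E'
from h import *
from plant import r
print(r.get_state()["q"].round(2))
M=down(.054)
plan([(cw(132,90,300),M),(cw(132,90,195),M)])
E
```

```text
clock: 11.45
tool_pos: [0.5637, 0.0257, 0.2941]
eef_rot: [0.69, 0.724, -0.001, -0.001]
contact_force: [0.4, 0.1, -0.0]
opening: 0.005
finger_force: 0.0
[-0.2   0.54  0.13  1.69 -0.08  0.92  0.  ]
[0.182, 0.708, -0.042] [-0.002, 0.001, -0.004] rows>= 2.2
[0.0, 0.0, 0.7] [0.0, 0.0, 0.0] rows>= 2.1
```

View pics/top2.png

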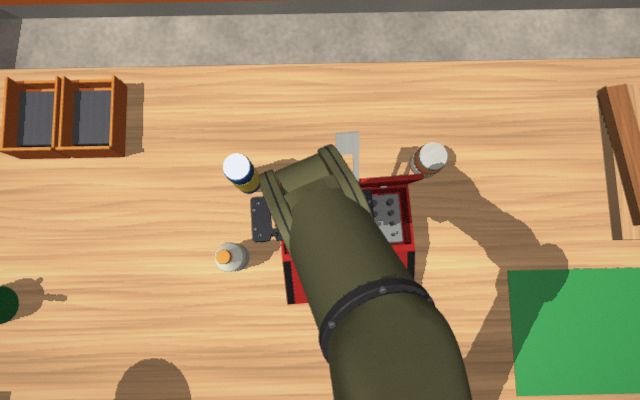

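The top view only shows the arm covering the case, with spray (240,170), glue (230,257) and jar (430,158) where they were. Now behind the lid.

```bash
p="python3 -m pendant"
$p '[0,0.09,0.35,-0.04,0,0,0, 0,0.18,0.71,-0.04,0,0,0, 0,0.18,0.71,-0.04,0,0,0, 0,0.18,0.71,-0.04,0,0,0]'
$p '[0,0,0,0.2,0,0,0, 0,0,0,0.4,0,0,0, 0,0,0,0.55,0,0,0, 0,0,0,0.7,0,0,0, 0,0,0,0.7,0,0,0]'
$p '[0,0,-0.06,-0.02,0,0,0, 0,0,-0.12,-0.035,0,0,0, 0,0,-0.16,-0.03,0,0,0, 0,0,-0.2,-0.02,0,0,0, 0,0,-0.2,-0.02,0,0,0]'
```

```text
clock: 11.85
tool_pos: [0.6699, 0.0595, 0.2989]
eef_rot: [0.687, 0.726, -0.001, -0.001]
contact_force: [-0.3, -0.2, 0.2]
opening: 0.005
finger_force: 0.0
clock: 12.35
tool_pos: [0.6653, 0.0576, 0.1929]
eef_rot: [0.688, 0.726, -0.004, -0.003]
contact_force: [-0.7, 0.2, 0.2]
opening: 0.006
finger_force: 0.0
clock: 12.85
tool_pos: [0.6404, 0.057, 0.2015]
eef_rot: [0.688, 0.726, 0.002, 0.001]
contact_force: [2.9, -0.2, 3.3]
opening: 0.005
finger_force: 1.6
```

```bash
p="python3 -m pendant"
$p '[0,0,-0.05,0.008,0,0,0, 0,0,-0.1,0.018,0,0,0, 0,0,-0.18,0.05,0,0,0, 0,0,-0.25,0.09,0,0,0, 0,0,-0.32,0.14,0,0,0, 0,0,-0.38,0.2,0,0,0, 0,0,-0.43,0.27,0,0,0, 0,0,-0.47,0.34,0,0,0, 0,0,-0.5,0.4,0,0,0, 0,0,-0.515,0.46,0,0,0, 0,0,-0.515,0.46,0,0,0]'
$p '[0,0,-0.01,0.03,0,0,0, 0,0,-0.015,0.06,0,0,0, 0,0,-0.015,0.08,0,0,0, 0,0,-0.015,0.08,0,0,0]'
```

```text
clock: 13.95
tool_pos: [0.5604, 0.0528, 0.1292]
eef_rot: [0.688, 0.726, -0.002, -0.001]
contact_force: [0.8, 0.6, 0.2]
opening: 0.003
finger_force: 0.0
clock: 14.35
tool_pos: [0.56, 0.0528, 0.1184]
eef_rot: [0.688, 0.726, -0.0, -0.0]
contact_force: [0.1, -0.4, 1.0]
opening: 0.007
finger_force: 0.0
```

```bash
p="python3 -m pendant"
$p '[0,0,0,0.01,0,0,0, 0,0,0,0.02,0,0,0, 0,0,0,0.025,0,0,0, 0,0,0,0.025,0,0,0]'
python3 - <<'E'
from plant import r
import cv2
s=r.snapshot("scene"); cv2.imwrite("pics/scene2.png",cv2.resize(s["img"][60:260,180:420,::-1],None,fx=3,fy=3,interpolation=2))
E
```

```text
clock: 14.75
tool_pos: [0.5601, 0.0527, 0.1155]
eef_rot: [0.688, 0.726, 0.0, -0.0]
contact_force: [-0.8, 0.7, 3.9]
opening: 0.005
finger_force: 2.1
```

View pics/scene2.png

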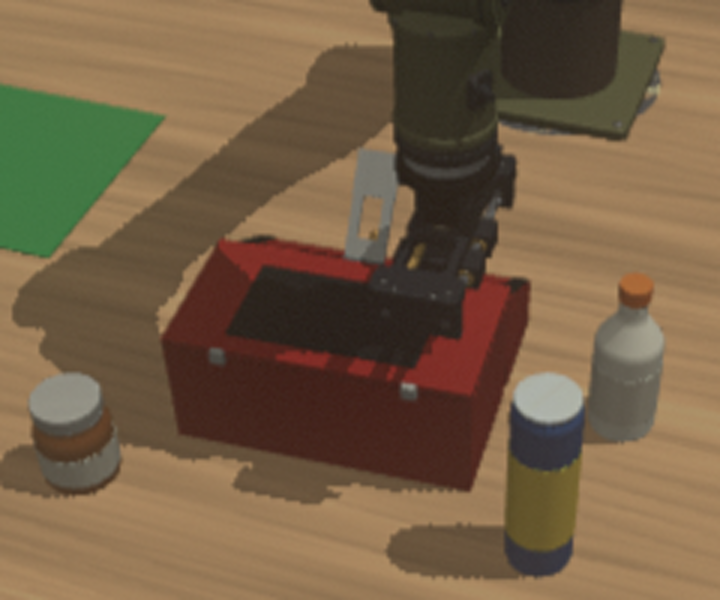

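The scene view shows the lid shut and the hasp standing up, its free end at about (378,152) in the crop, with everything else undisturbed. I press the lid lightly, lift off and plan the hasp swing.

```bash
p="python3 -m pendant"
$p '[0,0,0,0.01,0,0,0, 0,0,0,0.015,0,0,0, 0,0,0,0.015,0,0,0]'
$p '[0,0,0,-0.3,0,0,0, 0,0,0,-0.6,0,0,0, 0,0,0,-0.95,0,0,0, 0,0,0,-0.95,0,0,0]'
cat >>h.py <<'E'
n_=np.array([-np.sin(np.radians(32)),0,np.cos(np.radians(32))]);u_=np.array([-n_[2],0,n_[0]])
H=np.array([-30,0,105])+6*n_
def uv(u,y,v): return cw(*(H+u*u_+v*n_+[0,y,0]))
TP=C*R.from_matrix(np.c_[u_,[0,1,0],-n_])   # tool normal to the panel, closing along case y
E
python3 - <<'E'
from h import *
for d in(70,78,86,94):
    a=np.radians(d);print(d,[((proj("scene",uv(97*np.cos(a),y,97*np.sin(a)))[0]-[180,60])*3).round(0) for y in(-18,18)])
plan([(uv(-30,0,150),TP),(uv(-30,0,75),TP)])
E
```

```text
clock: 15.1
tool_pos: [0.5601, 0.0527, 0.1153]
eef_rot: [0.688, 0.726, 0.001, 0.0]
contact_force: [-6.6, 0.5, 22.7]
opening: 0.006
finger_force: 11.7
clock: 15.5
tool_pos: [0.5643, 0.0529, 0.2614]
eef_rot: [0.688, 0.726, 0.005, 0.004]
contact_force: [0.3, 0.3, -0.3]
opening: -0.0
finger_force: 0.0
70 [array([363., 154.]), array([403., 160.])]
78 [array([359., 150.]), array([400., 156.])]
86 [array([355., 148.]), array([396., 155.])]
94 [array([350., 149.]), array([392., 155.])]
[-0.604, -0.767, 0.044] [-0.272, -0.273, -0.973] rows>= 11.0
[-0.0, 0.0, 0.5] [0.0, 0.0, 0.0] rows>= 1.5
```

```bash
p="python3 -m pendant"
$p '[0,-0.06,-0.08,0,-0.025,-0.025,-0.09, 0,-0.12,-0.15,0.01,-0.05,-0.05,-0.18, 0,-0.18,-0.23,0.01,-0.075,-0.075,-0.27, 0,-0.24,-0.31,0.02,-0.1,-0.1,-0.36, 0,-0.3,-0.38,0.02,-0.125,-0.125,-0.45, 0,-0.36,-0.46,0.03,-0.15,-0.15,-0.54, 0,-0.42,-0.54,0.03,-0.18,-0.18,-0.63, 0,-0.48,-0.61,0.04,-0.205,-0.205,-0.72, 0,-0.54,-0.69,0.04,-0.23,-0.23,-0.81, 0,-0.6,-0.77,0.04,-0.25,-0.25,-0.9, 0,-0.6,-0.77,0.04,-0.272,-0.273,-0.973, 0,-0.6,-0.77,0.04,-0.272,-0.273,-0.973]'
python3 - <<'E'
from h import *
from plant import r
print(r.get_state()["q"].round(2))
A=[(uv(-30,0,150),TP),(uv(-30,0,75),TP)]
for d,rho in [(86,80),(70,80),(55,81),(40,83),(28,85),(16,86),(6,87),(0,87)]:
    a=np.radians(d);A.append((uv(rho*np.cos(a)-9,0,rho*np.sin(a)),TP))
plan(A)
E
```

```text
clock: 16.7
tool_pos: [0.4491, -0.0426, 0.2442]
eef_rot: [0.168, 0.967, -0.012, 0.191]
contact_force: [0.2, -0.9, 0.5]
opening: 0.003
finger_force: 0.0
[-0.01  0.38 -0.12  2.41  1.62  0.17 -0.48]
[-0.055, 0.007, -0.042] [-0.089, -0.105, -0.233] rows>= 2.8
[-0.0, 0.0, 0.5] [0.0, 0.0, 0.0] rows>= 1.5
[0.177, -0.0, -0.032] [0.0, 0.0, 0.0] rows>= 0.5
[0.145, 0.0, 0.031] [0.0, 0.0, 0.0] rows>= 0.4
[0.127, -0.0, 0.059] [0.0, 0.0, 0.0] rows>= 0.4
[0.114, 0.0, 0.087] [0.0, 0.0, 0.0] rows>= 0.4
[0.076, 0.0, 0.09] [0.0, 0.0, 0.0] rows>= 0.4
[0.051, -0.0, 0.108] [0.0, 0.0, 0.0] rows>= 0.4
[0.026, 0.0, 0.097] [0.0, 0.0, 0.0] rows>= 0.3
[0.003, -0.0, 0.061] [0.0, 0.0, 0.0] rows>= 0.2
```

```bash
p="python3 -m pendant"
$p '[0,-0.055,0,-0.04,-0.089,-0.105,-0.233, 0,-0.055,0,-0.04,-0.089,-0.105,-0.233, 0,-0.055,0,-0.04,-0.089,-0.105,-0.233, 0,-0.055,0,-0.04,-0.089,-0.105,-0.233, 0,-0.055,0,-0.04,-0.089,-0.105,-0.233, 0,-0.055,0,-0.04,-0.089,-0.105,-0.233, 0,-0.055,0,-0.04,-0.089,-0.105,-0.233, 0,-0.055,0,-0.04,-0.089,-0.105,-0.233]'
python3 - <<'E'
from h import *
from plant import r
print(r.get_state()["q"].round(2))
plan([(uv(-30,0,150),TP)])
E
```

```text
clock: 17.5
tool_pos: [0.4554, -0.0441, 0.2536]
eef_rot: [-0.025, 0.961, 0.007, 0.276]
contact_force: [-0.7, -0.1, 0.5]
opening: 0.004
finger_force: 0.0
[ 0.46  0.43 -0.64  2.53  2.44  0.41 -0.84]
[0.007, 0.003, -0.001] [-0.001, 0.0, -0.001] rows>= 0.0
```

```bash
p="python3 -m pendant"
$p '[0,0,0,0.17,0,0,0, 0,0,0,0.34,0,0,0, 0,0,0,0.5,0,0,0, 0,0,0,0.5,0,0,0, 0,0,0,0.5,0,0,0]'
$p '[0,0.09,0,-0.02,0,0,0, 0,0.18,0,-0.03,0,0,0, 0,0.25,0,-0.02,0,0,0, 0,0.32,0,0,0,0,0, 0,0.39,0,0.03,0,0,0, 0,0.45,0,0.06,0,0,0, 0,0.51,0,0.1,0,0,0, 0,0.56,0,0.145,0,0,0, 0,0.6,0,0.19,0,0,0, 0,0.64,0,0.235,0,0,0, 0,0.64,0,0.235,0,0,0]'
python3 - <<'E'
from h import *
from plant import r
print(r.get_state()["q"].round(2))
plan([(uv(76,0,24),TP),(uv(77,0,9),TP),(uv(78,0,0),TP)])
E
```

```text
clock: 18.0
tool_pos: [0.494, -0.0421, 0.1897]
eef_rot: [-0.025, 0.961, 0.007, 0.275]
contact_force: [0.0, 0.3, -1.0]
opening: 0.003
finger_force: 0.0
clock: 19.1
tool_pos: [0.4807, -0.0547, 0.1187]
eef_rot: [-0.026, 0.964, 0.011, 0.263]
contact_force: [7.6, -0.5, -1.3]
opening: 0.007
finger_force: 2.9
[ 0.76  1.22 -1.47  2.56  1.99  1.33 -0.29]
[0.377, 0.082, -0.0] [0.005, -0.017, -0.002] rows>= 1.2
[0.007, 0.0, 0.1] [0.0, 0.0, 0.0] rows>= 0.3
[0.007, -0.0, 0.06] [0.0, 0.0, 0.0] rows>= 0.2
```

```bash
python3 - <<'E'
from h import *
V=C*down(np.pi/2)
plan([(uv(0,-6,60),TP),(uv(-20,0,110),TP),(cw(-90,0,230),V),(cw(-110,0,230),V),(cw(-110,0,130),V)])
E
```

```text
[-0.123, 0.045, -0.254] [0.005, -0.017, -0.002] rows>= 0.9
[-0.133, 0.04, -0.333] [0.0, 0.0, 0.0] rows>= 1.1
[0.031, 0.0, -0.145] [0.0, 0.356, 0.0] rows>= 3.7
[0.133, -0.0, 0.0] [0.0, 0.0, 0.0] rows>= 0.4
[0.0, 0.0, 0.667] [0.0, 0.0, 0.0] rows>= 2.0
```

```bash
p="python3 -m pendant"
$p '[0,-0.06,0.02,-0.1,0,0,0, 0,-0.12,0.045,-0.18,0,0,0, 0,-0.12,0.045,-0.25,0,0,0, 0,-0.12,0.045,-0.25,0,0,0]'
python3 - <<'E'
from h import *
from plant import r
print(r.get_state()["q"].round(2))
plan([(uv(-20,0,110),TP)])
E
```

```text
clock: 19.5
tool_pos: [0.4739, -0.0486, 0.1605]
eef_rot: [-0.028, 0.965, 0.011, 0.26]
contact_force: [-0.2, -0.5, 0.2]
opening: 0.008
finger_force: 0.0
[ 0.77  1.06 -1.47  2.55  1.91  1.2  -0.31]
[-0.142, 0.042, -0.329] [0.005, -0.02, 0.002] rows>= 1.1
```

```bash
p="python3 -m pendant"
$p '[0,-0.07,0.02,-0.16,0,0,0, 0,-0.14,0.04,-0.33,0,0,0, 0,-0.14,0.04,-0.33,0,0,0, 0,-0.14,0.04,-0.33,0,0,0]'
$p '[0,0.01,0,-0.04,0,0.09,0, 0,0.01,0,-0.07,0,0.18,0, 0,0.02,0,-0.1,0,0.27,0, 0,0.03,0,-0.145,0,0.356,0, 0,0.03,0,-0.145,0,0.356,0, 0,0.03,0,-0.145,0,0.356,0, 0,0.03,0,-0.145,0,0.356,0, 0,0.03,0,-0.145,0,0.356,0]'
python3 - <<'E'
from h import *
from plant import r
print(r.get_state()["q"].round(2))
V=C*down(np.pi/2)
plan([(cw(-90,0,230),V),(cw(-110,0,230),V),(cw(-110,0,130),V)])
E
```

```text
clock: 19.9
tool_pos: [0.4666, -0.0444, 0.2118]
eef_rot: [-0.027, 0.965, 0.011, 0.259]
contact_force: [-1.2, -0.0, -0.1]
opening: 0.005
finger_force: 0.0
clock: 20.7
tool_pos: [0.4503, -0.0456, 0.2268]
eef_rot: [-0.029, 0.999, 0.003, -0.019]
contact_force: [-0.3, 0.2, -0.1]
opening: 0.01
finger_force: 0.0
[ 0.74  0.83 -1.33  2.02  0.89  1.12  0.62]
[-0.008, 0.011, -0.022] [0.005, -0.024, 0.003] rows>= 0.3
[0.133, -0.0, 0.0] [0.0, 0.0, 0.0] rows>= 0.4
[0.0, 0.0, 0.667] [0.0, 0.0, 0.0] rows>= 2.0
```

```bash
p="python3 -m pendant"
$p '[0,0.06,0.01,0,0,-0.024,0, 0,0.125,0.01,0,0,-0.024,0, 0,0.125,0.01,0.1,0,-0.024,0, 0,0.125,0.01,0.25,0,-0.024,0, 0,0.125,0.01,0.4,0,-0.024,0, 0,0.125,0.01,0.55,0,-0.024,0, 0,0.125,0.01,0.65,0,-0.024,0, 0,0.125,0.01,0.65,0,-0.024,0]'
python3 - <<'E'
from h import *
from plant import r
s=r.get_state();print(s["q"].round(2),((C.inv().apply(s["tool_pos"]-O))*1000).round(1))
V=C*down(np.pi/2)
plan([(cw(-110,0,75),V)])
E
```

```text
clock: 21.5
tool_pos: [0.4273, -0.0449, 0.1296]
eef_rot: [-0.029, 1.0, 0.004, -0.002]
contact_force: [0.1, -0.4, -0.6]
opening: 0.006
finger_force: 0.0
[ 0.67  0.94 -1.19  2.21  1.18  0.93  0.35] [-114.3    0.2  129.6]
[-0.03, -0.005, 0.364] [0.005, -0.002, 0.003] rows>= 1.1
```

```bash
p="python3 -m pendant"
$p '[0,-0.02,0,0.05,0,0,0, 0,-0.02,0,0.1,0,0,0, 0,-0.02,0,0.15,0,0,0, 0,-0.02,0,0.2,0,0,0, 0,-0.02,0,0.25,0,0,0, 0,-0.02,0,0.3,0,0,0, 0,-0.02,0,0.35,0,0,0, 0,-0.02,0,0.35,0,0,0]'
python3 - <<'E'
from h import *
from plant import r
s=r.get_state();print(s["q"].round(2),((C.inv().apply(s["tool_pos"]-O))*1000).round(1))
E
```

```text
clock: 22.3
tool_pos: [0.4316, -0.0438, 0.0775]
eef_rot: [-0.029, 1.0, 0.004, -0.001]
contact_force: [-0.6, -0.2, -0.6]
opening: 0.008
finger_force: 0.0
[ 0.62  1.03 -1.11  2.23  1.34  0.9   0.23] [-110.     1.2   77.5]
```

```bash
p="python3 -m pendant"
$p '[0,0,0,0.02,0,0,0, 0,0,0,0.04,0,0,0, 0,0,0,0.055,0,0,0, 0,0,0,0.055,0,0,0]'
$p '[0,0,0,0.01,0,0,0, 0,0,0,0.02,0,0,0, 0,0,0,0.03,0,0,0, 0,0,0,0.03,0,0,0]'
```

```text
clock: 22.7
tool_pos: [0.4325, -0.0436, 0.0704]
eef_rot: [-0.028, 1.0, 0.004, 0.001]
contact_force: [-0.1, 0.1, 3.7]
opening: 0.01
finger_force: 1.4
clock: 23.1
tool_pos: [0.4332, -0.0433, 0.0685]
eef_rot: [-0.029, 1.0, 0.003, 0.002]
contact_force: [-4.4, -4.4, 32.5]
opening: 0.007
finger_force: 14.9
```

```bash
p="python3 -m pendant"
$p '[0,0,0,-0.3,0,0,0, 0.3,0,0,-0.6,0,0,0, 0.6,0,0,-0.9,0,0,0, 0.6,0,0,-0.9,0,0,0, 0.6,0,0,-0.9,0,0,0]'
python3 - <<'E'
from h import *
from plant import r
s=r.get_state();print(s["q"].round(2),((C.inv().apply(s["tool_pos"]-O))*1000).round(1))
V=C*down(np.pi/2)
plan([(cw(-74,0,200),V),(cw(-74,0,94),V)])
D_=r.snapshot("top");import cv2;cv2.imwrite("pics/top3.png",cv2.resize(D_["img"][100:310,200:500,::-1],None,fx=2.6,fy=2.6,interpolation=2))
E
```

```text
clock: 23.6
tool_pos: [0.4324, -0.0452, 0.2012]
eef_rot: [-0.028, 1.0, 0.004, 0.001]
contact_force: [0.1, -0.4, -0.3]
opening: 0.345
finger_force: 0.0
[ 0.73  0.82 -1.28  2.13  0.98  0.99  0.52] [-109.2   -0.3  201.2]
[-0.235, 0.001, 0.009] [0.005, 0.001, 0.001] rows>= 0.7
[0.0, 0.0, 0.707] [0.0, 0.0, 0.0] rows>= 2.1
```

View pics/top3.png

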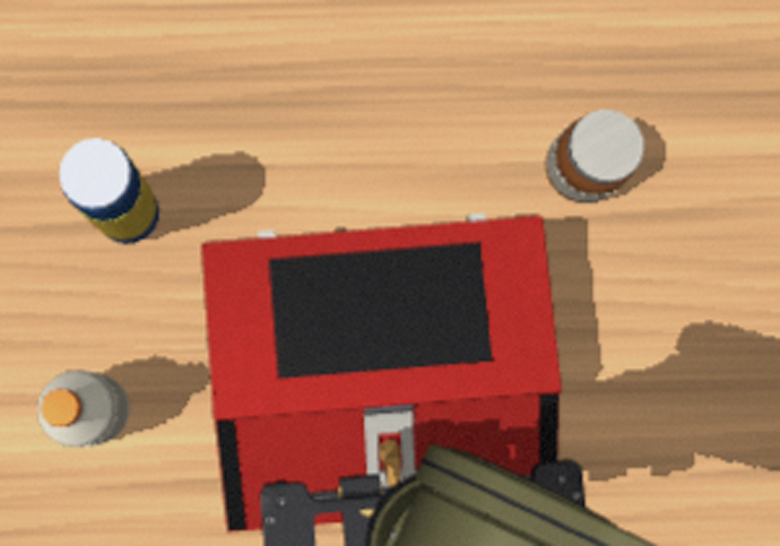

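The view shows the lid shut, the hasp flat with the brass wing in line through its slot at (390,458), and the bottles and jar undisturbed. Next I grip the wing.

```bash
p="python3 -m pendant"
$p '[0.6,-0.12,0,0,0,0,0, 0.6,-0.235,0,0,0,0,0, 0.6,-0.235,0,0.2,0,0,0, 0.6,-0.235,0,0.4,0,0,0, 0.6,-0.235,0,0.55,0,0,0, 0.6,-0.235,0,0.65,0,0,0, 0.6,-0.235,0,0.71,0,0,0, 0.6,-0.235,0,0.71,0,0,0]'
python3 - <<'E'
from h import *
from plant import r
s=r.get_state();print(s["q"].round(2),((C.inv().apply(s["tool_pos"]-O))*1000).round(1))
E
```

```text
clock: 24.45
tool_pos: [0.466, -0.0419, 0.0923]
eef_rot: [-0.029, 1.0, 0.004, -0.002]
contact_force: [0.2, 0.5, 0.8]
opening: 0.602
finger_force: 0.0
[ 0.61  1.01 -1.1   2.12  1.24  0.92  0.37] [-75.5   1.2  92.3]
```

```bash
p="python3 -m pendant"
$p '[0.4,0,0,0,0,0,0, 0.3,0,0,0,0,0,0, 0.2,0,0,0,0,0,0, 0.1,0,0,0,0,0,0, 0,0,0,0,0,0,0, 0,0,0,0,0,0,0, 0,0,0,0,0,0,0, 0,0,0,0,0,0,0]' 20
cat >>h.py <<'E'
def turn(degs,ax=(-64,0,84)):  # rigid turn clockwise about the catch axis, cumulative in start frame
    from plant import r
    s=r.get_state();p,Q=s["tool_pos"],R.from_quat(s["eef_rot"]);c=cw(*ax);nw=C.apply(n_)
    for d in degs:
        T=R.from_rotvec(-np.radians(d)*nw);P=c+T.apply(p-c)
        print(d,(Q.inv().apply(P-p)/.15).round(3).tolist(),((Q.inv()*T*Q).as_rotvec()/(np.pi/2)).round(3).tolist())
def wing():
    from plant import r
    s=r.get_state();Q=R.from_quat(s["eef_rot"]);y=C.inv().apply(Q.apply([0,1,0]))
    print("q",s["q"].round(2),"case",(C.inv().apply(s["tool_pos"]-O)*1000).round(1),"wing deg",np.degrees(np.arctan2(y@u_,-y[1])).round(1),"or",np.degrees(np.arctan2(-y@u_,y[1])).round(1),"M",s["moment"].round(2))
E
python3 -c "
from h import *
wing();turn([7,14,21,28,35,42,50,60,70,80,90,95])"
```

```text
clock: 25.25
tool_pos: [0.4676, -0.0428, 0.0945]
eef_rot: [-0.028, 1.0, 0.003, 0.0]
contact_force: [-0.2, -3.0, 5.4]
opening: 0.111
finger_force: 20.0
q [ 0.61  1.01 -1.11  2.12  1.24  0.92  0.37] case [-74.    0.2  94.5] wing deg -179.9 or 0.1 M [-0.94 -0.02 -0.06]
7 [-0.0, 0.002, -0.0] [-0.041, -0.001, 0.066]
14 [-0.001, 0.005, -0.0] [-0.082, -0.001, 0.132]
21 [-0.002, 0.007, -0.001] [-0.123, -0.002, 0.198]
28 [-0.002, 0.009, -0.001] [-0.165, -0.002, 0.264]
35 [-0.004, 0.011, -0.002] [-0.206, -0.003, 0.33]
42 [-0.005, 0.013, -0.003] [-0.247, -0.003, 0.396]
50 [-0.007, 0.014, -0.004] [-0.294, -0.004, 0.471]
60 [-0.009, 0.016, -0.006] [-0.353, -0.004, 0.566]
70 [-0.012, 0.017, -0.007] [-0.411, -0.005, 0.66]
80 [-0.015, 0.018, -0.009] [-0.47, -0.006, 0.754]
90 [-0.018, 0.018, -0.011] [-0.529, -0.006, 0.849]
95 [-0.019, 0.018, -0.012] [-0.558, -0.007, 0.896]
```

```bash
p="python3 -m pendant"
$p '[0,0,0.002,0,-0.03,0,0.045, 0,0,0.003,0,-0.055,0,0.09, 0,-0.001,0.005,0,-0.082,-0.001,0.132, 0,-0.002,0.006,0,-0.11,-0.002,0.175, 0,-0.002,0.008,-0.001,-0.137,-0.002,0.22, 0,-0.002,0.009,-0.001,-0.165,-0.002,0.264, 0,-0.003,0.01,-0.002,-0.19,-0.003,0.305, 0,-0.004,0.012,-0.002,-0.22,-0.003,0.35, 0,-0.005,0.013,-0.003,-0.247,-0.003,0.396, 0,-0.005,0.013,-0.003,-0.247,-0.003,0.396]' 30
python3 -c "
from h import *
wing();turn([10,20,30,40,50,55])"
```

```text
clock: 26.25
tool_pos: [0.4677, -0.0424, 0.0945]
eef_rot: [0.28, 0.94, 0.193, -0.004]
contact_force: [-3.6, -9.7, 9.3]
opening: 0.11
finger_force: 30.0
q [ 0.88  1.08 -1.14  2.14  1.18  0.6   0.02] case [-73.8   0.5  94.5] wing deg -137.7 or 42.3 M [-1.53  0.51  0.03]
10 [0.001, 0.003, 0.001] [-0.059, -0.0, 0.094]
20 [0.002, 0.006, 0.001] [-0.117, -0.001, 0.189]
30 [0.002, 0.009, 0.001] [-0.176, -0.001, 0.283]
40 [0.002, 0.013, 0.001] [-0.235, -0.002, 0.377]
50 [0.001, 0.016, 0.001] [-0.294, -0.002, 0.472]
55 [0.001, 0.017, 0.001] [-0.323, -0.003, 0.519]
```

Excellent: 42° turned with small forces and joints well inside range. Continuing.

```bash
p="python3 -m pendant"
$p '[0,0,0.002,0,-0.03,0,0.047, 0,0.001,0.003,0.001,-0.059,0,0.094, 0,0.001,0.004,0.001,-0.088,0,0.14, 0,0.002,0.006,0.001,-0.117,-0.001,0.189, 0,0.002,0.007,0.001,-0.147,-0.001,0.235, 0,0.002,0.009,0.001,-0.176,-0.001,0.283, 0,0.002,0.011,0.001,-0.205,-0.002,0.33, 0,0.002,0.013,0.001,-0.235,-0.002,0.377, 0,0.002,0.014,0.001,-0.262,-0.002,0.42, 0,0.001,0.015,0.001,-0.28,-0.002,0.45, 0,0.001,0.015,0.001,-0.28,-0.002,0.45]'
python3 -c "
from h import *
wing();turn([2,4,6,8])"
```

```text
clock: 27.35
tool_pos: [0.4681, -0.042, 0.0946]
eef_rot: [0.581, 0.722, 0.375, -0.007]
contact_force: [-17.2, -27.7, 20.4]
opening: 0.112
finger_force: 30.0
q [ 1.15  1.34 -1.3   2.34  1.96  0.49 -1.2 ] case [-73.4   0.9  94.6] wing deg -89.9 or 90.1 M [-2.33  1.17 -0.42]
2 [0.0, 0.0, 0.0] [-0.012, -0.0, 0.019]
4 [0.001, 0.0, 0.001] [-0.023, -0.0, 0.038]
6 [0.001, 0.001, 0.001] [-0.035, -0.0, 0.057]
8 [0.002, 0.001, 0.001] [-0.047, -0.0, 0.076]
```

```bash
p="python3 -m pendant"
$p '[0,0,0,-0.005,0,0,0, 0,0,0,-0.01,0,0,0, 0,0,0,-0.01,0,0,0]'
$p '[0,0,0,0,-0.012,0,0.019, 0,0,0,0,-0.023,0,0.038, 0,0,0,0,-0.023,0,0.038]'
python3 -c "
from h import *
wing()"
```

```text
clock: 27.65
tool_pos: [0.4681, -0.0422, 0.0948]
eef_rot: [0.581, 0.724, 0.373, -0.008]
contact_force: [-8.2, -15.6, 7.2]
opening: 0.11
finger_force: 30.0
clock: 27.95
tool_pos: [0.4683, -0.0419, 0.0949]
eef_rot: [0.602, 0.699, 0.387, -0.009]
contact_force: [-7.1, -16.0, 5.8]
opening: 0.115
finger_force: 30.0
q [ 1.18  1.39 -1.34  2.36  2.01  0.55 -1.28] case [-73.3   1.   94.9] wing deg -86.1 or 93.9 M [-2.35  0.99 -0.18]
```

```bash
p="python3 -m pendant"
$p '[0.15,0,0,0,0,0,0, 0.25,0,0,0,0,0,0, 0.3,0,0,0,0,0,0, 0.3,0,0,0,0,0,0]'
$p '[0.3,0,0,-0.05,0,0,0, 0.3,0,0,-0.15,0,0,0, 0.3,0,0,-0.3,0,0,0, 0.3,0,0,-0.5,0,0,0, 0.3,0,0,-0.7,0,0,0, 0.3,0,0,-0.7,0,0,0]'
python3 -c "
from h import *
wing();plan([((.42,-.17,.25),C*down(0)),((.42,-.30,.25),C*down(0))])"
```

```text
clock: 28.35
tool_pos: [0.4686, -0.0383, 0.0966]
eef_rot: [0.599, 0.7, 0.389, -0.011]
contact_force: [-0.7, -1.0, -0.3]
opening: 0.298
finger_force: 0.0
clock: 28.95
tool_pos: [0.4208, -0.0985, 0.171]
eef_rot: [0.6, 0.7, 0.388, -0.009]
contact_force: [-0.3, 0.7, 0.1]
opening: 0.302
finger_force: 0.0
q [ 1.3   1.03 -1.12  2.36  1.44  0.1  -0.73] case [-123.8  -52.9  171. ] wing deg -86.2 or 93.8 M [-0.59  0.46  0.01]
[-0.144, 0.286, -0.634] [0.361, -0.358, 0.06] rows>= 5.4
[-0.865, -0.047, 0.0] [0.0, 0.0, 0.0] rows>= 2.6
```

```bash
p="python3 -m pendant"
$p '[0.3,-0.05,0.1,-0.2,0.06,-0.06,0.01, 0.3,-0.1,0.2,-0.4,0.12,-0.12,0.02, 0.3,-0.14,0.286,-0.63,0.18,-0.18,0.03, 0.3,-0.14,0.286,-0.63,0.24,-0.24,0.04, 0.3,-0.14,0.286,-0.63,0.3,-0.3,0.05, 0.3,-0.14,0.286,-0.63,0.36,-0.358,0.06, 0.3,-0.14,0.286,-0.63,0.36,-0.358,0.06, 0.3,-0.14,0.286,-0.63,0.36,-0.358,0.06, 0.3,-0.14,0.286,-0.63,0.36,-0.358,0.06]'
$p '[0.3,-0.3,0,0,0,0,0, 0.3,-0.6,0,0,0,0,0, 0.3,-0.86,0,0,0,0,0, 0.3,-0.86,0,0,0,0,0]'
$p '[0.3,-0.3,0,0,0,0,0, 0.3,-0.6,0,0,0,0,0, 0.3,-0.8,0,0,0,0,0, 0.3,-0.8,0,0,0,0,0]'
python3 - <<'E'
from plant import r
import cv2
s=r.snapshot("top");a=s["img"][:,:,::-1]
b=cv2.resize(a[130:310,215:485],None,fx=2.9,fy=2.9,interpolation=2);cv2.imwrite("pics/top4.png",b)
E
```

```text
clock: 29.85
tool_pos: [0.4201, -0.1681, 0.2482]
eef_rot: [0.687, 0.727, 0.001, -0.001]
contact_force: [0.1, 0.7, -0.3]
opening: 0.296
finger_force: 0.0
clock: 30.25
tool_pos: [0.4252, -0.304, 0.2458]
eef_rot: [0.692, 0.722, 0.0, -0.002]
contact_force: [-0.0, 0.6, -0.4]
opening: 0.296
finger_force: 0.0
clock: 30.65
tool_pos: [0.4319, -0.4218, 0.2458]
eef_rot: [0.691, 0.723, 0.001, -0.001]
contact_force: [-0.2, 1.1, 0.7]
opening: 0.301
finger_force: 0.0
```

View pics/top4.png

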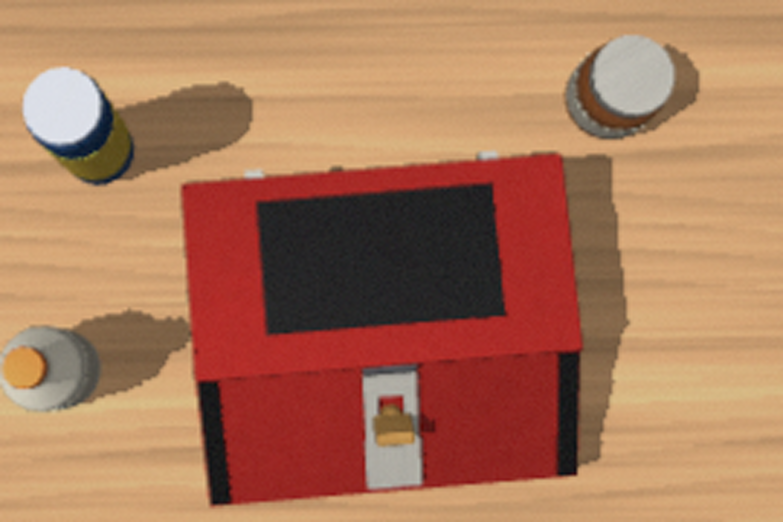

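The lid is shut, the hasp lies flat, and the wing at (394,425) stands square across the hasp. Spray, glue and jar are where they were.

```bash
python3 -c "
from plant import r
print(r.finish_job())"
```

```text
the job is handed in; nothing more can be done
None
```

The job is handed in at about 31 s of robot time: the tape measure is on the blue pad, the lid is shut, the hasp is flat, and the wing is turned to its end stop across the hasp; the glue bottle, spray can and screw jar look undisturbed in the last picture; no verdict came back, and the tape's resting place was judged by contact force, not seen.

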